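# Release and shut the red hardware drawer on a framing bench

## Task

The red-fronted hardware drawer on the framing bench is locked out on its full-extension slide: press the yellow release lever beside it fully down (it stays down), then push the red drawer fully home. Leave the blue-fronted drawer pulled out and its lever up.

Things in the scene. Friction and masses are not known exactly. Their poses are not given: they have to be found in the camera images.
- red_face (a point): Point on the outer (robot-side) face of the red front panel of the red drawer (panel 134 mm wide, 14 mm thick, this point lies midway across, 25 mm below the upper edge, 70 mm above the bench). It moves with the drawer. Its x axis is horizontal and points into the cabinet, the way the drawer slides shut; z is up. The white cabinet behind is fixed to the bench, 180 mm deep, 166 mm wide, 100 mm high.
- red_pad (a point): Middle of the upper surface of the yellow pad of the red-fronted unit's release lever; pad 34 mm along the slide, 30 mm across, 6 mm thick, about 83 mm above the bench when up. It stands out beside the mouth of the cabinet, at its +y (robot's left) side: 108 mm to the left of the drawer's centre line and 40 mm in front of the cabinet's mouth. Its hinge lies 45 mm behind the pad's middle (towards the cabinet), so pressing straight down makes the pad sink.
- red_drawer (a joint): Slide of the red drawer, in m: 0 = shut, 0.126 = pulled right out. The slide is locked out at the start (0.118 to 0.126): until its lever is down the drawer will not go in. Free, it takes about 2 N to push, and stays where it is left.
- red_lever (a joint): Release lever of the red-fronted unit, in rad: 0 = up, locking; 0.32 = fully down (pad 14 mm lower), slide free; the slide is free from about 0.2. It takes about 5 N on the pad and stays down where it is left, with no spring.
- blue_face (a point): Bystander: point on the outer face of the blue front panel of the blue drawer, same sizes and axes as red_face. This unit is just like the red one, pulled out beside it, with its own yellow lever placed in the same way, at its +y side.
- blue_drawer (a joint): Slide of the blue drawer, in m: 0 = shut, 0.126 = pulled right out. The slide is locked out at the start (0.118 to 0.126): until its lever is down the drawer will not go in. Free, it takes about 2 N to push, and stays where it is left. Bystander: a unit just like the red one but with a blue front, standing beside it, also pulled out.
- blue_lever (a joint): Release lever of the blue-fronted unit, in rad: 0 = up, locking; 0.32 = fully down (pad 14 mm lower), slide free; the slide is free from about 0.2. It takes about 5 N on the pad and stays down where it is left, with no spring. Bystander: a unit just like the red one but with a blue front, standing beside it, also pulled out.

How it is judged:
On the way:
1. the red unit's release lever is pressed down while its drawer is still out (value of joint red_lever above 0.22 rad and value of joint red_drawer above 0.1 m), for 0.2 s.
At the end, for the whole second after the job is handed in: The red drawer is shut to within 10 mm and at rest; the blue drawer is still pulled out (more than 105 mm) and its lever is still up (below 0.15 rad) (value of joint red_drawer below 0.01 m and velocity of joint red_drawer between -0.01 and 0.01 m/s and value of joint blue_drawer above 0.105 m and value of joint blue_lever below 0.15 rad); the robot touches nothing.
It fails at once if the blue unit's lever is pressed down (0.15 rad or more) (value of joint blue_lever above 0.15 rad).
It fails at once if the blue drawer is pushed in (105 mm or less) (value of joint blue_drawer below 0.105 m).
It also fails if it takes over 38 s, if anything falls off the work surface, if the arm or the gripper's body presses on something with over 40 N, if the wrist force passes 120 N, or if a joint passes its speed limit or range.

## Robot

A 6-joint arm with a two-finger parallel gripper is mounted at the origin on the work surface. World frame = base frame: x ahead of the robot, y to its left, z up, the work surface at z = 0. Lengths are in m, angles in rad, forces in N, time in s.
With the tool pointing down it reaches from about 0.225 to 0.875 m from the base axis. Payload 3.4 kg.
Tool frame: the origin (TCP) lies at the very end of the fingers, on their centre line; the grasp point (between the pads) lies 19 mm behind it; z points along the fingers, y is the direction in which the jaws open and shut (so a half turn about z gives the same grasp; the last joint's range is limited). The gripper opens to 85 mm and grips with 20 to 120 N. Pads are 22 mm wide; open, the fingers measure 114 mm over their backs; the gripper's body (76 mm by 85 mm) begins 54 mm behind the grasp point. The pads swing forward as they close: fully open they stand 13 mm farther back than shut.
Start: joints at [-1.248, 0.276, 1.505, -0, 1.361, -0.121], TCP at [0.247, -0.519, 0.231] pointing down, gripper open.
Joint ranges: [-2.89, 2.89], [-0.75, 2.08], [0.22, 2.7], [-1.18, 4.32], [0.11, 2.71], [-2.7, 2.7]. Speed limits (rad/s): [2.57, 2.57, 3.14, 3.14, 3.14, 3.14].

## Interface

Orientations are given as a unit quaternion [w, x, y, z].
In Python, from rig import manip, viewer, job gives the robot as it stands.
- The arm moves only by the shell command python3 -m crank 'ROWS' [OPENING] [FORCE]. ROWS is JSON, a list of rows, each a list of 6 numbers: the shift along the tool's x, y, z in m, then the turn, a rotation vector about the tool's x, y, z in degrees. In form: [[dx, dy, dz, rx, ry, rz], ...]. A call has 1 to 20 rows; each row is the pose to reach, as a shift and turn from the pose measured when the call began, along the tool's axes at that moment; what a row does not reach only later rows make up. A row lasts 1/8 s, in which the tool goes at most 62.5 mm and 10.7 degrees, less where a joint would pass 70% of its speed; a pose out of reach is approached as far as the arm can. A call with a gripper value outside its range is refused whole. OPENING is the opening, from 0 (shut) to 1 (fully open), set as the call begins (- or left out, the last holds). The fingers move at their own pace and stop on an object; FORCE is the grip in N (left out, the last holds). Time passes only in rows, so rows that repeat a pose let the fingers close. It gives the time, the measured TCP pose, the force and the opening at its end, in the units of the state.
- manip.get_state(): the state, without advancing time (a new reading comes with each control period).
- viewer.get_image(name): name is "side" or "top" or "wrist"; returns a dict with "frame" (400x640x3 uint8, blue, green, red), "range_z" (400x640 float32, m along the optical axis (not along the pixel's ray), 0 where there is no reading), "intrinsics" (3x3 intrinsics, pixels), "D" ([k1, k2, p1, p2, k3] as OpenCV has them; the pictures are not rectified), "world_from_camera" (4x4, takes a point from camera to world coordinates); the wrist camera has in their place "mount" (4x4, takes a point from camera to tool coordinates, whose origin is the TCP and whose axes are the flange's). Camera axes: x right, y up, looking along -z (the intrinsics and any distortion apply to the point x, -y, -z); pixel columns grow to the right and rows downward; lengths in m; the calibration is good to about 2 mm. A picture is of the moment at which its call begins: read the wrist's pose just before it.
- job.sign_off(): hands the job in, once; it reports no verdict.
The state is a dict: "clock": time; "qpos": joint angles; "qd": joint speeds; "effort": joint torques, N m; "position": TCP position; "ee_rot": TCP orientation; "contact_force": force on the tool from outside, world axes, zero at the start; "moment": the same for the moment, N m; "width": finger opening in m.
Only numpy, scipy, OpenCV 4.12 (cv2) and the standard library are available. Lean on these libraries where they do the work, as an engineer would, in place of code of your own. Each camera call takes 0.05 s, during which the arm holds its last target. There are 200 camera calls.

## Working session

There is one attempt and no reset: what is moved stays moved. The work goes in short steps, Python scripts to look and compute and a shell command to move; the robot and the scene stay as the last step left them, time stands still between calls to the robot, and variables do not carry over. Pictures are saved under pics/ and viewed, about 8 in all and at most 12, crops included, and the job is handed in when it is done.

```bash
mkdir -p pics; cat > h.py <<'E'
import numpy as np, cv2
from rig import manip, viewer, job
from scipy.spatial.transform import Rotation as R
def look(n):
    s=manip.get_state(); d=viewer.get_image(n)
    if 'world_from_camera' in d: T=np.array(d['world_from_camera'])
    else:
        T=np.eye(4);q=s['ee_rot'];T[:3,:3]=R.from_quat([q[1],q[2],q[3],q[0]]).as_matrix();T[:3,3]=s['position'];T=T@np.array(d['mount'])
    return np.array(d['frame']),np.array(d['range_z']),np.array(d['intrinsics']),np.array(d['D']),T
def cloud(v):
    f,z,K,D,T=v; h,w=z.shape
    u,vv=np.meshgrid(np.arange(w),np.arange(h))
    p=cv2.undistortPoints(np.stack([u,vv],-1).reshape(-1,1,2).astype(float),K,D).reshape(h,w,2)
    c=np.stack([p[...,0]*z,-p[...,1]*z,-z],-1)
    W=c@T[:3,:3].T+T[:3,3]; W[z==0]=np.nan
    return W
def masks(f):
    H=cv2.cvtColor(f,cv2.COLOR_BGR2HSV);h,s,v=[H[...,i].astype(int) for i in range(3)]
    k=(s>110)&(v>60)
    return dict(red=k&((h<8)|(h>172)),yel=k&(h>20)&(h<36),blue=k&(h>98)&(h<128))
E
python3 - <<'E'
from h import *
ims=[]
for n in('top','side'):
    v=look(n);W=cloud(v);ims.append(v[0])
    for k,m in masks(v[0]).items():
        c,l,st,ce=cv2.connectedComponentsWithStats(m.astype(np.uint8))
        for i in range(1,c):
            if st[i,4]>60:
                P=W[l==i];P=P[~np.isnan(P[:,0])]
                if len(P): print(n,k,st[i],np.median(P,0).round(3),np.percentile(P,3,0).round(3),np.percentile(P,97,0).round(3))
cv2.imwrite('pics/a.png',cv2.resize(np.vstack(ims),(480,600)))
s=manip.get_state();print(s['clock'],s['position'],s['ee_rot'],s['width'])
E
```

```text
top red [193 244  63  15 395] [0.481 0.254 0.095] [0.467 0.193 0.092] [0.494 0.316 0.098]
top yel [ 94  29  19  37 119] [ 1.376  0.942 -0.738] [ 1.327  0.934 -0.748] [ 1.492  0.99  -0.729]
top yel [176 185  17  27 295] [0.592 0.345 0.082] [0.571 0.332 0.077] [0.624 0.36  0.085]
top yel [378 204  14  27 297] [ 0.542 -0.087  0.082] [ 0.521 -0.101  0.076] [ 0.577 -0.072  0.085]
top blue [404 263  62  11 377] [ 0.438 -0.185  0.095] [ 0.429 -0.246  0.092] [ 0.447 -0.124  0.098]
top blue [531 273  36  49 349] [ 0.356 -0.434  0.077] [ 0.326 -0.456  0.002] [ 0.412 -0.387  0.092]
side red [ 0  0 20  7 63] [1.886 0.045 0.189] [1.882 0.011 0.182] [1.891 0.062 0.2  ]
side red [ 29   0  22  27 206] [ 1.888 -0.041  0.12 ] [ 1.88  -0.064  0.097] [1.895 0.007 0.161]
side red [ 46   0  26  18 225] [ 1.887 -0.103  0.119] [ 1.881 -0.137  0.096] [ 1.894 -0.078  0.147]
side red [ 73   0  25   9 109] [ 1.888 -0.185  0.104] [ 1.881 -0.236  0.094] [ 1.896 -0.158  0.122]
side red [110   0  51  20 457] [ 1.887 -0.353  0.028] [ 1.88  -0.476  0.006] [ 1.896 -0.296  0.068]
side red [146   0  49  28 678] [ 1.886 
[... 7105 characters left out ...]
57   64 1484] [0.478 0.26  0.072] [0.466 0.195 0.017] [0.492 0.32  0.099]
side yel [360 173  24  17 211] [ 0.544 -0.087  0.084] [ 0.524 -0.131  0.04 ] [ 0.576 -0.072  0.086]
side yel [213 286  26  27 361] [0.592 0.344 0.084] [0.571 0.328 0.067] [0.623 0.36  0.086]
side blue [ 528   34   56   46 1659] [ 0.438 -1.273 -0.107] [ 0.365 -1.446 -0.141] [ 0.513 -1.199 -0.101]
side blue [479 127  39  43 572] [ 0.353 -0.399  0.062] [ 0.326 -0.459  0.011] [ 0.401 -0.385  0.092]
side blue [416 159  34  31 233] [ 0.438 -0.182  0.096] [ 0.429 -0.245  0.093] [ 0.448 -0.122  0.1  ]
0.1 [ 0.24673032 -0.5188386   0.23050184] [-8.45914244e-04  9.75480339e-01  2.20084949e-01 -8.86020858e-05] 0.08530010040425072
```

View pics/a.png

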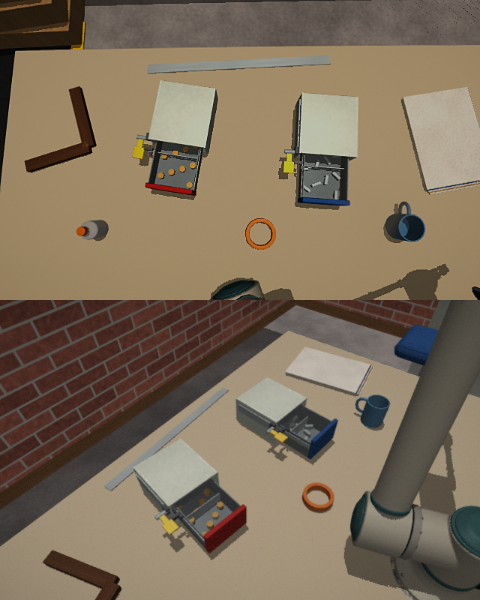

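Red unit: pad at about top px (184,198), panel at (224,251). The blue unit is to its right, well apart. Now I'll fit its yaw and get the move shifts.

```bash
python3 - <<'E'
from h import *
for n in('top','side'):
    v=look(n);W=cloud(v);m=masks(v[0])
    ok=~np.isnan(W[...,0])
    P=W[m['red']&ok]; P=P[(abs(P[:,0]-.48)<.04)&(abs(P[:,1]-.255)<.09)&(P[:,2]>.01)]
    T=P[P[:,2]>.088]
    r=cv2.minAreaRect(T[:,:2].astype(np.float32)*1000);print(n,r)
    sl=np.polyfit(T[:,1],T[:,0],1);print('yaw',np.degrees(np.arctan(-sl[0])))
    P2=P[P[:,2]<.085]
    if len(P2)>50: sl=np.polyfit(P2[:,1],P2[:,0],1);print('yaw face',np.degrees(np.arctan(-sl[0])),P2.mean(0))
    Y=W[m['yel']&ok];Y=Y[(abs(Y[:,1]-.345)<.05)&(Y[:,2]>.075)]
    yaw=np.arctan(-np.polyfit(T[:,1],T[:,0],1)[0]);c,s=np.cos(yaw),np.sin(yaw)
    o=np.array(r[0])/1000; D=(Y[:,:2]-o)@np.array([[c,-s],[s,c]]);print('pad in drawer frame',np.percentile(D,[2,50,98],axis=0).round(3).tolist(),np.median(Y,0))
E
```

```text
top ((481.0933837890625, 254.89297485351562), (132.96505737304688, 13.236477851867676), 80.255859375)
yaw -9.70682283526982
pad in drawer frame [[0.073, 0.094], [0.094, 0.108], [0.126, 0.121]] [0.59253472 0.34395231 0.08221477]
side ((481.4507751464844, 254.79066467285156), (132.52365112304688, 14.316024780273438), 80.44878387451172)
yaw -9.532269943350608
yaw face -9.801567325520619 [0.47658709 0.25969473 0.05218466]
pad in drawer frame [[0.073, 0.093], [0.093, 0.108], [0.127, 0.122]] [0.59095605 0.3444727  0.08393731]
```

```bash
python3 -m crank '[[0.04,-0.04,-0.01,0,0,0],[0.08,-0.08,-0.01,0,0,5],[0.13,-0.12,-0.01,0,0,10],[0.17,-0.16,-0.01,0,0,15],[0.21,-0.2,-0.01,0,0,20],[0.25,-0.23,-0.01,0,0,25],[0.29,-0.27,-0.01,0,0,30],[0.33,-0.31,-0.01,0,0,35],[0.37,-0.35,-0.01,0,0,35],[0.41,-0.39,-0.01,0,0,35],[0.46,-0.43,-0.01,0,0,35],[0.50,-0.47,-0.01,0,0,35],[0.54,-0.51,-0.01,0,0,35],[0.58,-0.55,0,0,0,35],[0.63,-0.59,0.02,0,0,35],[0.68,-0.634,0.04,0,0,35],[0.68,-0.634,0.06,0,0,35],[0.68,-0.634,0.09,0,0,35],[0.68,-0.634,0.09,0,0,35],[0.68,-0.634,0.09,0,0,35]]' 0 40
python3 - <<'E'
from h import *
v=look('wrist');W=cloud(v);cv2.imwrite('pics/b.png',v[0])
m=masks(v[0])['yel']&~np.isnan(W[...,0]);Y=W[m];print(np.median(Y,0),np.percentile(Y,[2,98],axis=0))
q=manip.get_state();print(q['position'],R.from_quat(np.roll(q['ee_rot'],-1)).as_matrix().round(3),q['contact_force'])
E
```

```text
clock: 2.7
position: [0.5892, 0.3457, 0.1425]
ee_rot: [-0.001, 0.997, -0.084, 0.0]
contact_force: [-0.4, 0.0, -0.0]
width: 0.0002
[0.59549691 0.34286252 0.0814914 ] [[0.57282039 0.33061933 0.00310887]
 [0.62625739 0.35944174 0.08285206]]
[0.58953392 0.34574271 0.14315263] [[ 0.986 -0.167  0.002]
 [-0.167 -0.986  0.002]
 [ 0.002 -0.002 -1.   ]] [-0.87678141 -0.18484398  0.46803142]
```

View pics/b.png

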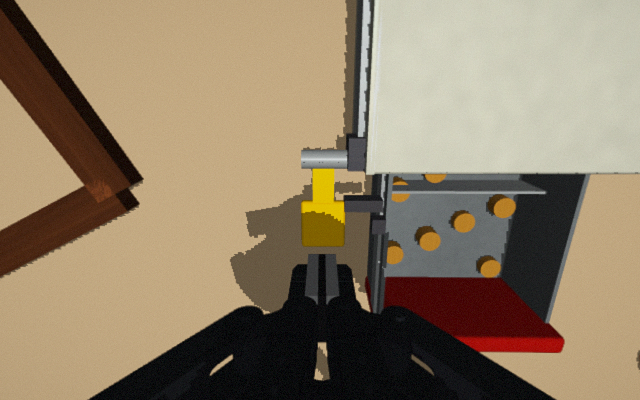

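The wrist view shows the pad at px (302–344, 202–246), with the shut fingertips laterally centred on it. Pressing straight down.

```bash
python3 -m crank '[[0,0,0.03,0,0,0],[0,0,0.05,0,0,0],[0,0,0.058,0,0,0],[0,0,0.062,0,0,0],[0,0,0.065,0,0,0],[0,0,0.068,0,0,0],[0,0,0.07,0,0,0],[0,0,0.072,0,0,0],[0,0,0.073,0,0,0],[0,0,0.073,0,0,0]]'
```

```text
clock: 4.0
position: [0.591, 0.346, 0.0725]
ee_rot: [-0.002, 0.996, -0.084, 0.003]
contact_force: [1.2, -2.4, 5.3]
width: -0.0001
```

```bash
python3 -m crank '[[0,0,0.003,0,0,0],[0,0,0.005,0,0,0],[0,0,0.007,0,0,0],[0,0,0.007,0,0,0]]'; python3 -m crank '[[0,0,0,0,0,0],[0,0,0,0,0,0]]'
```

```text
clock: 4.5
position: [0.5915, 0.346, 0.0708]
ee_rot: [-0.002, 0.996, -0.083, 0.004]
contact_force: [-6.1, -3.2, 20.3]
width: -0.0001
clock: 4.75
position: [0.5923, 0.3465, 0.0719]
ee_rot: [-0.003, 0.996, -0.083, 0.006]
contact_force: [0.3, -0.2, 4.5]
width: -0.0004
```

Force rose to 20 N, so the stop seems to have been reached. Lifting and checking.

```bash
python3 -m crank '[[0,0,-0.02,0,0,0],[0,0,-0.05,0,0,0],[0,0,-0.072,0,0,0],[0,0,-0.072,0,0,0],[0,0,-0.072,0,0,0]]'
python3 - <<'E'
from h import *
for n in('wrist','side','top'):
    v=look(n);W=cloud(v);ok=~np.isnan(W[...,0])
    Y=W[masks(v[0])['yel']&ok];Y=Y[(abs(Y[:,0]-.588)<.015)&(abs(Y[:,1]-.345)<.014)&(Y[:,2]>.05)]
    print(n,len(Y),np.median(Y,0),np.polyfit(Y[:,0],Y[:,2],1) if len(Y)>9 else '')
q=manip.get_state();print(q['position'],R.from_quat(np.roll(q['ee_rot'],-1)).as_matrix().round(3),q['contact_force'])
E
```

```text
clock: 5.38
position: [0.5909, 0.3459, 0.1424]
ee_rot: [-0.003, 0.996, -0.083, 0.005]
contact_force: [1.3, 0.5, 0.3]
width: 0.0004
wrist 1197 [0.58970847 0.34443802 0.06782188] [ 0.33236555 -0.12813627]
side 243 [0.58817944 0.34538722 0.07004463] [ 0.32959004 -0.12338088]
top 125 [0.5840751  0.3448457  0.06733718] [ 0.31331212 -0.11566935]
[0.59077277 0.34579275 0.14222972] [[ 0.986 -0.166  0.009]
 [-0.166 -0.986  0.004]
 [ 0.008 -0.005 -1.   ]] [-0.11167938  0.53734784  0.31354829]
```

Pad slope is 0.33 rad in all three views, so the lever is fully down. Now round to the front of the panel, then down.

```bash
python3 -m crank '[[-0.04,0.03,-0.01,0,0,0],[-0.08,0.06,-0.01,0,0,0],[-0.12,0.085,-0.01,0,0,0],[-0.15,0.108,0,0,0,0],[-0.15,0.108,0.02,0,0,0],[-0.15,0.108,0.05,0,0,0],[-0.15,0.108,0.08,0,0,0],[-0.15,0.108,0.08,0,0,0],[-0.15,0.108,0.08,0,0,0]]'
python3 - <<'E'
from h import *
v=look('side');cv2.imwrite('pics/c.png',v[0][200:400,150:450])
q=manip.get_state();p=q['position'];M=R.from_quat(np.roll(q['ee_rot'],-1)).as_matrix()
print(p,M.round(3),'face in tool',M.T@(np.array([.474,.256,.07])-p))
E
```

```text
clock: 6.65
position: [0.4261, 0.2648, 0.0609]
ee_rot: [-0.002, 0.996, -0.083, 0.005]
contact_force: [0.2, 0.7, 0.9]
width: -0.0001
[0.42650588 0.26495072 0.0613142 ] [[ 0.986 -0.166  0.011]
 [-0.166 -0.986  0.005]
 [ 0.01  -0.006 -1.   ]] face in tool [ 0.04840309  0.00086843 -0.00822414]
```

View pics/c.png

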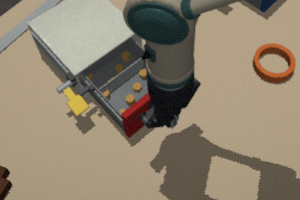

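The fingers stand just in front of the middle of the red panel (crop px (150,115)), and the lever is down. Pushing.

```bash
python3 -m crank '[[0.015,0,0,0,0,0],[0.028,0,0,0,0,0],[0.036,0,0,0,0,0],[0.044,0,0,0,0,0],[0.054,0,0,0,0,0],[0.064,0,0,0,0,0],[0.074,0,0,0,0,0],[0.084,0,0,0,0,0],[0.094,0,0,0,0,0],[0.104,0,0,0,0,0],[0.114,0,0,0,0,0],[0.124,0,0,0,0,0],[0.134,0,0,0,0,0],[0.142,0,0,0,0,0],[0.149,0,0,0,0,0],[0.154,0,0,0,0,0],[0.157,0,0,0,0,0],[0.157,0,0,0,0,0]]'
```

```text
clock: 8.95
position: [0.5822, 0.2389, 0.0632]
ee_rot: [-0.003, 0.996, -0.083, 0.006]
contact_force: [-0.9, 0.0, 0.2]
width: 0.0003
```

```bash
python3 -m crank '[[0.003,0,0,0,0,0],[0.006,0,0,0,0,0],[0.008,0,0,0,0,0],[0.008,0,0,0,0,0]]'; python3 -m crank '[[0.003,0,0,0,0,0],[0.005,0,0,0,0,0],[0.005,0,0,0,0,0]]'
```

```text
clock: 9.45
position: [0.5847, 0.2385, 0.0633]
ee_rot: [-0.003, 0.996, -0.084, 0.001]
contact_force: [-12.5, 2.3, 6.3]
width: 0.0002
clock: 9.82
position: [0.5845, 0.2385, 0.0634]
ee_rot: [-0.003, 0.996, -0.084, -0.004]
contact_force: [-12.1, 2.9, 5.1]
width: 0.0
```

The drawer has come up against a firm stop. Backing off, lifting and measuring.

```bash
python3 -m crank '[[-0.01,0,0,0,0,0],[-0.03,0,0,0,0,0],[-0.06,0,0,0,0,0],[-0.09,0,-0.01,0,0,0],[-0.12,0,-0.05,0,0,0],[-0.16,0,-0.1,0,0,0],[-0.18,0,-0.14,0,0,0],[-0.18,0,-0.14,0,0,0],[-0.18,0,-0.14,0,0,0]]'
python3 - <<'E'
from h import *
for n in('top','side'):
    v=look(n);W=cloud(v);ok=~np.isnan(W[...,0]);m=masks(v[0])
    P=W[m['red']&ok];P=P[(P[:,0]<.7)&(P[:,2]>.088)&(P[:,2]<.11)&(abs(P[:,1]-.25)<.12)]
    r=cv2.minAreaRect(P[:,:2].astype(np.float32)*1000);print(n,'red',r)
    d=(np.array([.481,.255])-np.array(r[0])/1000);print('travel',-(d@[.986,-.168]))
    B=W[m['blue']&ok];B=B[(abs(B[:,0]-.438)<.03)&(B[:,2]>.05)&(abs(B[:,1]+.185)<.09)];print('blue',np.median(B,0))
    Y=W[m['yel']&ok];Y=Y[(abs(Y[:,0]-.55)<.03)&(abs(Y[:,1]+.087)<.03)];print('bluepad',np.median(Y,0))
    cv2.imwrite(f'pics/d_{n}.png',v[0])
print(manip.get_state()['contact_force'],manip.get_state()['position'])
E
```

```text
clock: 10.95
position: [0.4087, 0.2677, 0.2051]
ee_rot: [-0.003, 0.996, -0.084, -0.003]
contact_force: [-0.5, 0.3, -0.2]
width: -0.0003
top red ((600.7704467773438, 234.1865234375), (132.34255981445312, 13.543289184570312), 80.43790435791016)
travel 0.12159032458496091
blue [ 0.43778859 -0.18566248  0.09467526]
bluepad [ 0.54242069 -0.08713592  0.0816562 ]
side red ((601.3765869140625, 234.1612548828125), (133.07757568359375, 14.557050704956055), 80.43017578125)
travel 0.12219222387695312
blue [ 0.43742792 -0.18042246  0.09633827]
bluepad [ 0.54453132 -0.08609574  0.08342281]
[-0.2927147  -0.16940379 -1.04231492] [0.40828993 0.26730065 0.203825  ]
```

View pics/d_side.png

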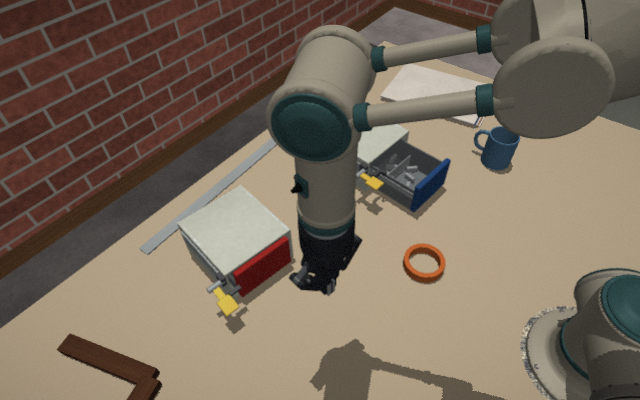

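The red panel sits flush in the cabinet mouth around px (262,265). The blue drawer is still out and its lever up. The arm is clear of everything.

```bash
python3 -c "
from rig import job;print(job.sign_off())"
```

```text
the job is handed in; nothing more can be done
None
```

I pressed the red unit's lever fully down with the shut fingertips, pushed the red drawer home, backed the arm clear and handed the job in at about 11 s.

- **Red lever:** it met a firm stop at about 20 N, and the pad's slope measured 0.31–0.33 rad in three views. I checked this while the drawer was still out.
- **Red drawer:** it travelled about 122 mm to a firm stop at about 12 N. The last side picture shows the front flush in the cabinet mouth. Since it started somewhere between 118 and 126 mm out, at most about 4 mm remains, against the 10 mm allowed.
- **Blue unit:** its front and lever pad measure the same as at the start to within about 2 mm.
- **Robot:** it is clear of everything, with the wrist force reading about 1 N or less.

None of the checks failed or disagreed. I viewed 4 pictures.

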